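# Seat the red feeler blade in the jeweller's spring vice

## Robot

A 7-joint arm with a two-finger parallel gripper is mounted at the origin on the work surface. World frame = base frame: x ahead of the robot, y to its left, z up, the work surface at z = 0. Lengths are in mm, angles in degrees, forces in N, time in s.
With the tool pointing down it reaches from about 400 to 850 mm from the base axis. Payload 4.5 kg.
Tool frame: the origin (TCP) lies between the finger pads; the fingertips stand 11 mm ahead of it and the grasp point (between the pads) lies 8 mm behind it; z points along the fingers, y is the line along which they close (so a half turn about z gives the same grasp; the last joint's range is limited). The gripper opens to 88 mm and grips with 3 to 60 N. Pads are 18 mm wide; open, the fingers measure 123 mm over their backs; the gripper's body (75 mm by 187 mm) begins 45 mm behind the grasp point.
Start: joints at [-73.637, 39.483, -11.15, 89.685, 9.013, 51.709, -12.324], TCP at [155.696, 605.319, 249.743] pointing down, gripper open.
Joint ranges: [-172.22, 172.22], [-26.19, 119.32], [-84.43, 86.54], [7.71, 146.69], [-57.33, 237.33], [2.42, 119.75], [-152.13, 152.13]. Speed limits (degrees/s): [147.25, 147.25, 180, 180, 180, 180, 180].

## Interface

Orientations are given as [roll, pitch, yaw] about the fixed x, y, z axes, in that order (R = Rz(yaw) Ry(pitch) Rx(roll)).
In Python, from rig import bot, vision, ticket gives the robot as it stands.
- The arm moves only by the shell command python3 -m pendant 'ROWS' [FORCE]. ROWS is JSON, a list of rows, each a list of 3 entries, a list of its own where there are three numbers: the turn, a rotation vector about the world's x, y, z in rad, then the shift along the world's x, y, z in cm, then the opening, from 0 (shut) to 1 (fully open). In form: [[[ax, ay, az], [tx, ty, tz], fingers], ...]. A call has exactly 10 rows; each row is the pose to reach, as a shift and turn from the pose commanded when the call began; what a row does not reach only later rows make up. A row lasts 1/10 s, in which the tool goes at most 50 mm and 8.59 degrees, less where a joint would pass 70% of its speed; a pose out of reach is approached as far as the arm can. A call with a gripper value outside its range is refused whole. The fingers move at their own pace and stop on an object; FORCE is the grip in N (left out, the last holds). Time passes only in rows, so rows that repeat a pose let the fingers close, or fill a call up. It gives the time, the measured TCP pose, the force, the opening and the grip force at its end, in the units of the state.
- bot.sense(): the state, without advancing time (a new reading comes with each control period).
- vision.camera(name): name is "side" or "top" or "wrist"; returns a dict with "color" (420x560x3 uint8, red, green, blue), "K" (3x3 intrinsics, pixels), "T" (4x4, takes a point from camera to world coordinates); the wrist camera has in their place "hand_eye" (4x4, takes a point from camera to tool coordinates, whose origin is the TCP and whose axes are the flange's). Camera axes: x right, y down, z forward; pixel columns grow to the right and rows downward; lengths in mm; the calibration is good to about 2 mm. A picture is of the moment at which its call begins: read the wrist's pose just before it. There is no depth.
- ticket.close_job(): hands the job in; it is judged then, once.
The state is a dict: "time_s": time; "q": joint angles; "qd": joint speeds; "joint_torque": joint torques, N m; "ee_pos": TCP position; "orientation": TCP orientation; "contact_force": force on the tool from outside, world axes, zero at the start; "moment": the same for the moment, N m; "gripper_width": finger opening in mm; "gripper_force": force on a finger pad.
Only numpy, scipy, OpenCV 4.12 (cv2) and the standard library are available. Lean on these libraries where they do the work, as an engineer would, in place of code of your own. Each camera call takes 0.05 s, during which the arm holds its last target. There are 200 camera calls.

## Task

Take the red-handled feeler blade out of the wooden rack and slide it straight down between the two sprung brass jaws of the vice, at the middle of their length, until past their drag you feel it stand firm on the bottom of the gap. Do not force it; let go and leave it standing there, and leave the blue and yellow blades in the rack.

Things in the scene. Friction and masses are not known exactly. Their poses are not given: they have to be found in the camera images.
- red_blade: Feeler blade, red handle, 90 g, upright in a wooden rack. Origin: centre of its lower end, z up. Steel blade 6 mm thick (x), 25 wide (y), z 0 to 55 mm, lowest 6 mm thinned to 3. Handle z 55 to 110 mm, 16 thick (x), 28 wide (y): grip across x. Hangs 55 mm deep in a loose slot, handle underside on the rack's top: lift straight over 60 mm. In the vice its x lies along the vice's x, either way round.
- blue_blade: The same with a blue handle and a blade 4 mm thick; same origin and axes; stays in the rack. The rack is fixed, 60 x 190 mm, 64 mm high; the three blades stand in a row along their y axes, 60 mm apart, in any order, handle tops 119 mm above the table: lift the red blade over them before moving sideways.
- yellow_blade: The same with a yellow handle and a blade 8 mm thick; same origin and axes; stays in the rack.
- vice: Fixed vice, grey base 160 (x) x 90 (y) x 30 mm. Origin: under its centre, z up. Two brass jaws 80 mm long (y), tops at z 70 mm, mouth 24 mm wide there, funnelling to a 4 mm gap from z 50 down to its bottom at z 30. Gap in plane x = 0. Each jaw yields up to 12 mm outward at 7 N plus 0.7 N/mm. Red blade: up to 20 N to enter, then 6 to 10 N drag, then firm stop, origin at x 0, y 0, z 30; it stays up.
There are look-alikes about, which are no part of the job. What is meant by the red_blade is not white, and is the smaller of those in its own colour.

How it is judged:
By the outcome, as a careful person would: the job done as asked, in the order asked, and still so for the second after the job is handed in, with the robot touching nothing.
It also fails if it takes over 38 s, if anything falls off the work surface, if the arm or the gripper's body presses on something with over 40 N, if the wrist force passes 120 N, or if a joint passes its speed limit or range.

## Working session

There is one attempt and no reset: what is moved stays moved. The work goes in short steps, Python scripts to look and compute and a shell command to move; the robot and the scene stay as the last step left them, time stands still between calls to the robot, and variables do not carry over. Pictures are saved under pics/ and viewed, at most 10 in all, crops included, and the job is handed in when it is done.

```bash
mkdir -p pics; ls; python3 - <<'E'
from rig import bot, vision, ticket
import cv2, numpy as np, pickle
s=bot.sense(); print(s['time_s'],s['ee_pos'],s['orientation'],s['contact_force'],s['gripper_width'])
d={n:vision.camera(n) for n in('top','side')}
pickle.dump(d,open('c0.pkl','wb'))
for n in d:
    cv2.imwrite(f'pics/{n}0.png',d[n]['color'][:,:,::-1]); print(n,d[n]['K'],d[n]['T'].round(3))
E
```

```text
pics
0.0 [155.59844477 604.67768651 248.89163636] [-1.79892197e+02  7.37011014e-03  1.65578863e+02] [ 0.94389884 -0.0380227  -0.54252795] 88.1736010557311
top [[398.93257213   0.         279.69561505]
 [  0.         398.93257213 204.21720562]
 [  0.           0.           1.        ]] [[-1.50000e-02 -9.96000e-01  9.10000e-02  4.24830e+02]
 [-1.00000e+00  1.60000e-02  1.40000e-02 -3.59110e+01]
 [-1.50000e-02 -9.10000e-02 -9.96000e-01  7.17275e+02]
 [ 0.00000e+00  0.00000e+00  0.00000e+00  1.00000e+00]]
side [[456.31040739   0.         284.42589801]
 [  0.         456.31040739 205.8565641 ]
 [  0.           0.           1.        ]] [[ 6.80000e-01 -5.42000e-01  4.94000e-01  3.33560e+01]
 [-7.33000e-01 -4.85000e-01  4.78000e-01 -5.01162e+02]
 [-1.90000e-02 -6.86000e-01 -7.27000e-01  7.36425e+02]
 [ 0.00000e+00  0.00000e+00  0.00000e+00  1.00000e+00]]
```

View pics/top0.png

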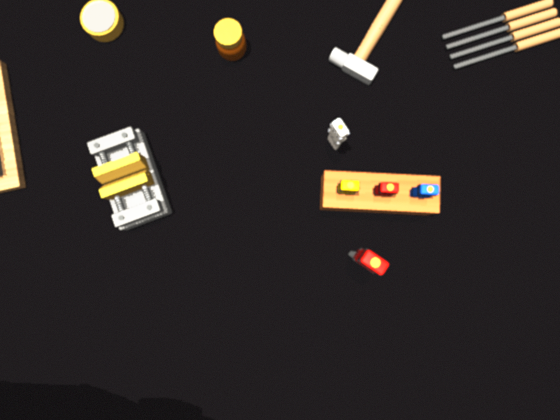

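View pics/side0.png

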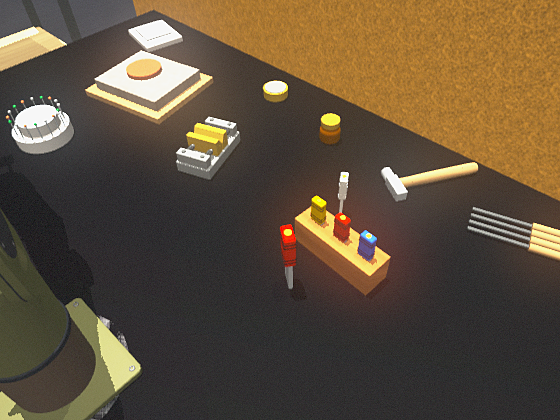

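The top view shows the rack in the middle right: yellow handle (350,186), red (389,188), blue (428,190). The vice is on the left at about (128,178), with its jaws at (119,168) and (123,184).

Candidates for the red blade are the red handle in the rack (389,188), a larger red one standing free (373,262), and a white one (339,130). The one in the rack fits, because it is red and the smaller of the two reds.

```bash
cat > h.py <<'E'
import numpy as np, cv2
def ray(K,T,uv,z):
    uv=np.atleast_2d(np.asarray(uv,float)); d=(T[:3,:3]@np.linalg.inv(K)@np.c_[uv,np.ones(len(uv))].T).T
    o=T[:3,3]; return o+d*((z-o[2])/d[:,2])[:,None]
def tri(c1,p1,c2,p2):
    P=[c['K']@np.linalg.inv(c['T'])[:3] for c in(c1,c2)]
    X=cv2.triangulatePoints(P[0],P[1],np.float64(p1).reshape(2,1),np.float64(p2).reshape(2,1)); return (X[:3]/X[3]).ravel()
def mask(img,lo,hi,roi):
    h=cv2.cvtColor(img,cv2.COLOR_RGB2HSV); h[:,:,0]=(h[:,:,0].astype(int)+20)%180  # hue shifted +20
    m=cv2.inRange(h,np.array(lo),np.array(hi)); k=np.zeros_like(m); x0,y0,x1,y1=roi; k[y0:y1,x0:x1]=255; return m&k
def rect(m):
    c=max(cv2.findContours(m,0,2)[0],key=cv2.contourArea); return cv2.minAreaRect(c),cv2.contourArea(c)
E
python3 - <<'E'
import pickle,cv2,numpy as np
from h import *
d=pickle.load(open('c0.pkl','rb')); t=d['top']; im=t['color']
a=cv2.resize(im[160:290,310:450],(400,372),interpolation=2); b=cv2.resize(im[120:235,75:190],(400,400),interpolation=2)
s=np.zeros((600,800,3),np.uint8); s[:372,:400]=a; s[:400,400:]=b
s[400:600,400:800]=cv2.resize(d['side']['color'][170:290,265:400][:,:],(400,356),interpolation=2)[:200]
cv2.imwrite('pics/crop1.png',s[:,:,::-1])
def pts(m,z):
    r,A=rect(m); return ray(t['K'],t['T'],cv2.boxPoints(r),z),r,A
for n,lo,hi,roi in(('yellow',(40,150,100),(58,255,255),(335,175,362,197)),('red',(5,150,60),(28,255,255),(380,178,400,200)),('blue',(110,100,60),(160,255,255),(415,178,442,200)),('big',(5,150,60),(28,255,255),(355,240,395,280))):
    P,r,A=pts(mask(im,lo,hi,roi),119); print(n,np.round(r,1) if 0 else r,A,P.mean(0).round(1))
P,r,A=pts(mask(im,(26,80,60),(58,255,255),(310,160,450,225)),64); print('rack',r,P.round(1).tolist())
P,r,A=pts(mask(im,(38,150,80),(58,255,255),(85,145,160,205)),70); print('jaws',r,P.round(1).tolist(),P.mean(0))
E
```

```text
yellow ((348.5, 186.5), (13.0, 21.0), 90.0) 239.0 [ 504.7 -131.9  119. ]
red ((389.0, 188.5), (13.0, 18.0), 90.0) 137.5 [ 500.7 -192.6  119. ]
blue ((426.5, 190.5), (11.0, 23.0), 90.0) 154.0 [ 496.7 -248.6  119. ]
big ((371.42303466796875, 260.6153564453125), (35.778167724609375, 18.30510711669922), 33.6900634765625) 526.0 [ 393.5 -162.3  119. ]
rack ((380.2768249511719, 191.96385192871094), (121.29846954345703, 41.34835433959961), 2.8624050617218018) [[474.7, -90.8, 64.0], [543.2, -95.8, 64.0], [529.6, -294.7, 64.0], [461.6, -287.8, 64.0]]
jaws ((121.74229431152344, 176.38844299316406), (34.64378356933594, 55.956295013427734), 74.74488067626953) [[551.1, 285.7, 70.0], [574.2, 196.2, 70.0], [518.0, 180.3, 70.0], [495.2, 269.0, 70.0]] [534.6189788  232.81561743  70.        ]
```

View pics/crop1.png

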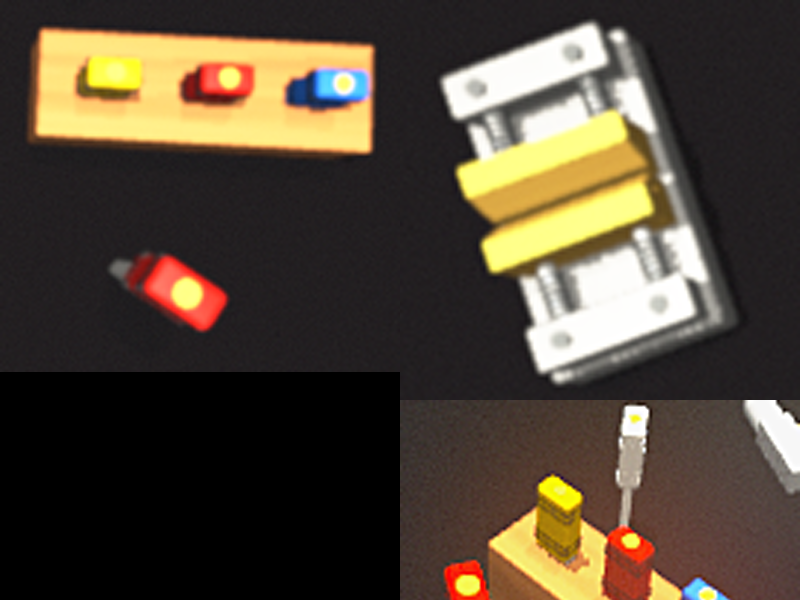

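The crop confirms it: in the rack the red handle sits between yellow and blue. The free-standing red at (373,262) is larger and the other is white, so the one in the rack is the target. I'll move over the vice first for a closer look.

```bash
python3 -m pendant '[[[0,0,-0.107],[3.4,-3.4,0],1],[[0,0,-0.213],[6.9,-6.9,0],1],[[0,0,-0.32],[10.3,-10.3,0],1],[[0,0,-0.426],[13.8,-13.8,0],1],[[0,0,-0.533],[17.2,-17.2,0],1],[[0,0,-0.64],[20.6,-20.6,0],1],[[0,0,-0.746],[24.1,-24.1,0],1],[[0,0,-0.853],[27.5,-27.5,0],1],[[0,0,-0.959],[31,-31,0],1],[[0,0,-1.066],[34.4,-34.4,0],1]]'
python3 - <<'E'
from rig import bot,vision
import numpy as np,cv2,pickle
from h import *
d=pickle.load(open('c0.pkl','rb'))
print('big',tri(d['top'],(376,263),d['side'],(288,233)).round(0),'white',tri(d['top'],(342,126),d['side'],(344,176)).round(0),'red',tri(d['top'],(391,187),d['side'],(343,218)).round(0))
s=bot.sense(); w=vision.camera('wrist'); pickle.dump((s,w),open('w1.pkl','wb'))
print(s['ee_pos'],s['orientation'],s['q']); print(w['hand_eye'].round(3),w['K'])
cv2.imwrite('pics/w1.png',w['color'][:,:,::-1])
E
```

```text
time_s: 1.1
ee_pos: [500.7, 259.5, 249.6]
orientation: [-180.0, 0.0, 104.2]
contact_force: [-0.1, -0.2, -0.4]
gripper_width: 87.9
gripper_force: 0.0
big [ 391. -162.  148.] white [ 598. -125.  112.] red [ 502. -195.  119.]
[500.73421573 259.48549126 249.56040499] [-1.79974993e+02  8.43766270e-03  1.04240098e+02] [-34.14479663  34.73534429   3.4378092  100.911311    -2.79496236
  44.46214162 -15.08195295]
[[ 1.00000e-03 -9.48000e-01 -3.19000e-01  8.24910e+01]
 [ 1.00000e+00  1.00000e-03 -0.00000e+00  6.08000e-01]
 [ 1.00000e-03 -3.19000e-01  9.48000e-01 -1.35136e+02]
 [ 0.00000e+00  0.00000e+00  0.00000e+00  1.00000e+00]] [[332.04241035   0.         279.4501813 ]
 [  0.         332.04241035 205.81425705]
 [  0.           0.           1.        ]]
```

View pics/w1.png

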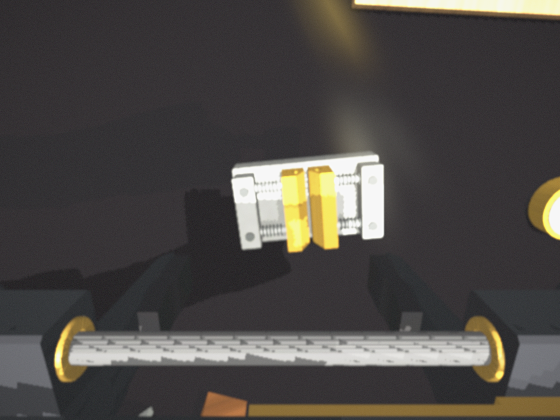

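The wrist view shows the vice at (308,205), with the jaws at columns 281–338 and two screws on each end block at about (243,191), (250,237), (372,181) and (373,225). I'll enlarge that region and triangulate the screws against the top view.

```bash
python3 - <<'E'
import numpy as np,cv2,pickle
from scipy.spatial.transform import Rotation as Ro
from h import *
d=pickle.load(open('c0.pkl','rb')); s,w=pickle.load(open('w1.pkl','rb'))
T=np.eye(4); T[:3,:3]=Ro.from_euler('xyz',s['orientation'],degrees=True).as_matrix(); T[:3,3]=s['ee_pos']; w['T']=T@w['hand_eye']
pickle.dump((s,w),open('w1.pkl','wb'))
P=[tri(d['top'],a,w,b) for a,b in(((121.6,217.8),(243,191)),((149.8,207.1),(250,237)),((97.1,145.3),(372,181)),((124.5,135),(373,225)))]
print(np.round(P,1)); print(np.mean(P,0))
cv2.imwrite('pics/w1c.png',cv2.resize(w['color'][145:260,225:395][:,:,::-1],(800,541),interpolation=2))
E
```

```text
[[467.3 238.1  54.3]
 [484.9 190.2  56.2]
 [591.5 281.5  57. ]
 [608.9 235.7  55.5]]
[538.15188502 236.38114436  55.78064631]
```

View pics/w1c.png

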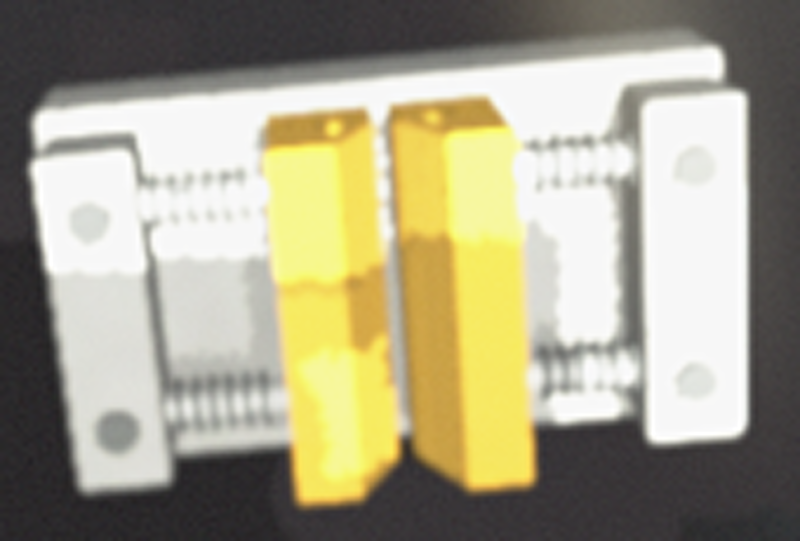

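The crop shows the jaw tops clearly. The left jaw's top corners are at (268,148), (340,148), (362,500) and (298,505) in the crop; the right's are at (445,150), (508,152), (535,485) and (468,490). I'll cast these onto z=70.

```bash
python3 - <<'E'
import numpy as np,pickle
from h import *
d=pickle.load(open('c0.pkl','rb')); s,w=pickle.load(open('w1.pkl','rb'))
u=np.array([(268,148),(340,148),(362,500),(298,505),(445,150),(508,152),(535,485),(468,490)])/4.706+[225,145]
P=ray(w['K'],w['T'],u,70)[:,:2]; print(P.round(1).tolist(),P.mean(0))
for a,b in((3,0),(2,1),(7,4),(6,5)): v=P[b]-P[a]; print(np.linalg.norm(v).round(1),np.degrees(np.arctan2(-v[0],v[1])).round(1))
# top view crop corners of jaw tops (scale 3.478, origin 75,120)
t=np.array([(457,175),(622,112),(632,140),(468,200),(482,243),(648,180),(655,212),(495,272)],float); t[:,0]-=400; t=t/3.478+[75,120]
Q=ray(d['top']['K'],d['top']['T'],t,70)[:,:2]; print(Q.round(1).tolist(),Q.mean(0))
E
```

```text
[[501.8, 266.5], [516.2, 270.2], [542.1, 193.9], [528.6, 189.2], [537.3, 275.2], [550.1, 278.0], [578.4, 207.0], [564.3, 202.1]] [539.85841222 235.2574052 ]
81.9 19.1
80.6 18.8
77.9 20.3
76.4 21.7
[[545.5, 283.5], [574.5, 205.2], [560.9, 200.1], [533.4, 277.9], [512.7, 270.7], [541.5, 192.2], [526.1, 188.6], [498.8, 264.2]] [536.7026939  235.31041135]
```

```bash
python3 -m pendant '[[[0,0,-0.032],[0,-4.5,0],1],[[0,0,-0.063],[0,-9.1,0],1],[[0,0,-0.095],[0,-13.6,0],1],[[0,0,-0.126],[0,-18.2,0],1],[[0,0,-0.158],[0,-22.7,0],1],[[0,0,-0.19],[0,-27.2,0],1],[[0,0,-0.221],[0,-31.8,0],1],[[0,0,-0.253],[0,-36.3,0],1],[[0,0,-0.284],[0.1,-40.9,0],1],[[0,0,-0.316],[0.1,-45.4,0],1]]'
python3 - <<'E'
from rig import bot,vision
import numpy as np,cv2,pickle
from scipy.spatial.transform import Rotation as Ro
from h import *
s=bot.sense(); w=vision.camera('wrist')
T=np.eye(4); T[:3,:3]=Ro.from_euler('xyz',s['orientation'],degrees=True).as_matrix(); T[:3,3]=s['ee_pos']; w['T']=T@w['hand_eye']
pickle.dump((s,w),open('w2.pkl','wb')); print(s['ee_pos'],s['orientation'])
for n,lo,hi in(('red',(5,150,60),(28,255,255)),('blue',(110,100,60),(160,255,255)),('yel',(44,150,60),(58,255,255))):
    m=mask(w['color'],lo,hi,(150,30,420,330)); r,A=rect(m); print(n,r,A,ray(w['K'],w['T'],cv2.boxPoints(r),119).round(1).tolist())
cv2.imwrite('pics/w2c.png',cv2.resize(w['color'][60:330,150:420][:,:,::-1],(600,600),interpolation=2))
E
```

```text
time_s: 2.15
ee_pos: [500.4, -194.2, 249.5]
orientation: [-180.0, -0.0, 86.4]
contact_force: [0.7, 0.6, -0.5]
gripper_width: 88.1
gripper_force: 0.0
[ 500.39267078 -194.22870354  249.54005416] [-1.79985137e+02 -1.65538200e-02  8.63512565e+01]
red ((163.5, 163.5), (51.0, 27.0), 90.0) 877.5 [[402.1, -138.2, 119.0], [423.4, -139.6, 119.0], [416.7, -181.0, 119.0], [394.3, -179.6, 119.0]]
blue ((283.0, 252.5), (49.0, 18.0), 90.0) 720.0 [[494.7, -220.9, 119.0], [510.2, -221.9, 119.0], [507.7, -270.0, 119.0], [491.4, -269.0, 119.0]]
yel ((284.0, 125.0), (36.0, 20.0), 90.0) 676.0 [[501.5, -120.9, 119.0], [516.8, -121.9, 119.0], [515.5, -149.3, 119.0], [499.6, -148.3, 119.0]]
```

View pics/w2c.png

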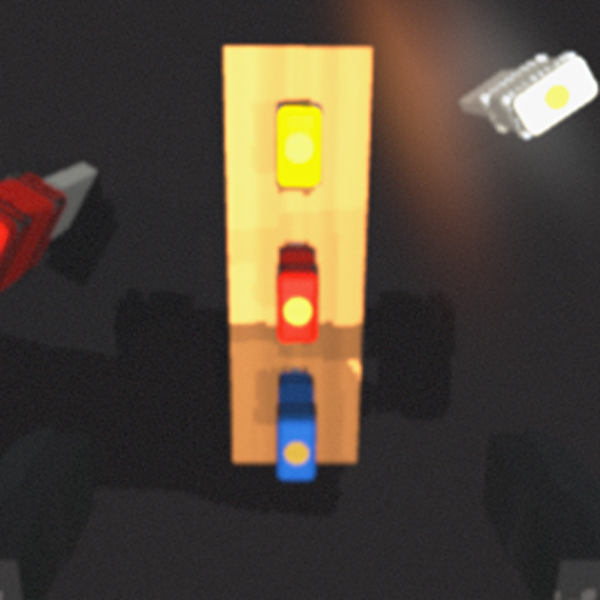

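The wrist crop shows the yellow, red and blue handles in line down the rack. The red top face is centred at about (298,306) in the crop, i.e. pixel (284,198). The big red stands close on the left, so I'll check its height against the gripper body.

```bash
python3 - <<'E'
import numpy as np,cv2,pickle
from h import *
d=pickle.load(open('c0.pkl','rb')); s,w=pickle.load(open('w2.pkl','rb'))
print('y,r,b',ray(w['K'],w['T'],[(284.4,125.5),(284.1,198.2),(283.3,259.4)],119).round(1).tolist())
im=w['color']; m=mask(im,(5,150,150),(28,255,255),(60,100,200,260)); r,A=rect(m); print('big bright',r,A)
md=mask(im,(29,90,150),(58,255,255),(90,120,170,220)); rd,Ad=rect(md); print('dot',rd,Ad)
h=tri(d['top'],(375.5,263),w,rd[0]); print('big dot top+wrist',h.round(1))
print(ray(w['K'],w['T'],cv2.boxPoints(r),h[2]).round(1).tolist())
E
```

```text
y,r,b [[508.7, -135.3, 119.0], [505.0, -194.6, 119.0], [500.9, -251.6, 119.0]]
big bright ((132.0, 175.00001525878906), (31.304948806762695, 50.087921142578125), 26.56505012512207) 1447.0
dot ((129.0, 178.0), (20.0, 20.0), 90.0) 317.5
big dot top+wrist [ 391.4 -163.   145. ]
[[372.7, -172.0, 145.0], [396.4, -140.0, 145.0], [414.6, -151.3, 145.0], [391.4, -184.3, 145.0]]
```

```bash
python3 -m pendant '[[[0,0,-0.003],[0.4,-0.1,-1.5],1],[[0,0,-0.003],[0.5,-0.1,-4.5],1],[[0,0,-0.003],[0.5,-0.1,-7.5],1],[[0,0,-0.003],[0.5,-0.1,-10.5],1],[[0,0,-0.003],[0.5,-0.1,-13],1],[[0,0,-0.003],[0.5,-0.1,-14.4],1],[[0,0,-0.003],[0.5,-0.1,-14.9],1],[[0,0,-0.003],[0.5,-0.1,-14.9],1],[[0,0,-0.003],[0.5,-0.1,-14.9],0.6],[[0,0,-0.003],[0.5,-0.1,-14.9],0.3]]' 20
```

```text
time_s: 3.2
ee_pos: [506.3, -193.8, 101.6]
orientation: [179.9, 0.0, 86.2]
contact_force: [0.2, -0.8, -1.1]
gripper_width: 74.0
gripper_force: 0.0
```

```bash
python3 -m pendant '[[[0,0,0],[0,0,0],0.25],[[0,0,0],[0,0,0],0.2],[[0,0,0],[0,0,0],0.15],[[0,0,0],[0,0,0],0.1],[[0,0,0],[0,0,0],0.05],[[0,0,0],[0,0,0],0],[[0,0,0],[0,0,0],0],[[0,0,0],[0,0,0],0],[[0,0,0],[0,0,0],0],[[0,0,0],[0,0,0],0]]' 20
```

```text
time_s: 4.2
ee_pos: [505.5, -193.7, 100.7]
orientation: [-180.0, -0.0, 86.2]
contact_force: [-0.7, -0.0, 0.7]
gripper_width: 15.8
gripper_force: 19.9
```

```bash
python3 -m pendant '[[[0,0,0],[0,0,0],0],[[0,0,0],[0,0,0.5],0],[[0,0,0],[0,0,1.5],0],[[0,0,0],[0,0,3],0],[[0,0,0],[0,0,4.5],0],[[0,0,0],[0,0,6],0],[[0,0,0],[0,0,8],0],[[0,0,0],[0,0,10],0],[[0,0,0],[0,0,12],0],[[0,0,0],[0,0,13.5],0]]' 45
```

```text
time_s: 5.2
ee_pos: [506.0, -193.8, 237.8]
orientation: [179.9, 0.0, 86.2]
contact_force: [-0.3, 0.0, -0.7]
gripper_width: 15.4
gripper_force: 44.9
```

```bash
python3 -m pendant '[[[0,0,0.015],[0.1,1.5,0],0],[[0,0,0.053],[0.4,5.5,0],0],[[0,0,0.098],[0.8,10.2,0],0],[[0,0,0.145],[1.2,15,0],0],[[0,0,0.191],[1.5,19.8,0],0],[[0,0,0.237],[1.9,24.6,0],0],[[0,0,0.284],[2.3,29.4,0],0],[[0,0,0.33],[2.7,34.2,0],0],[[0,0,0.374],[3,38.8,0],0],[[0,0,0.415],[3.3,43,0],0]]'
python3 - <<'E'
from rig import bot,vision
import numpy as np,cv2,pickle
from scipy.spatial.transform import Rotation as Ro
s=bot.sense(); w=vision.camera('wrist')
T=np.eye(4); T[:3,:3]=Ro.from_euler('xyz',s['orientation'],degrees=True).as_matrix(); T[:3,3]=s['ee_pos']; w['T']=T@w['hand_eye']
pickle.dump((s,w),open('w3.pkl','wb')); print(s['ee_pos'],s['orientation'],s['contact_force'])
cv2.imwrite('pics/w3c.png',cv2.resize(w['color'][120:300,160:400][:,:,::-1],(800,600),interpolation=2))
E
```

```text
time_s: 6.2
ee_pos: [536.9, 240.2, 235.1]
orientation: [-179.9, -0.1, 110.3]
contact_force: [0.4, -0.3, -1.1]
gripper_width: 15.7
gripper_force: 44.9
[536.93109614 240.21262774 235.08676726] [-1.79930227e+02 -6.96767230e-02  1.10281479e+02] [ 0.387979   -0.32191354 -1.09702307]
```

View pics/w3c.png

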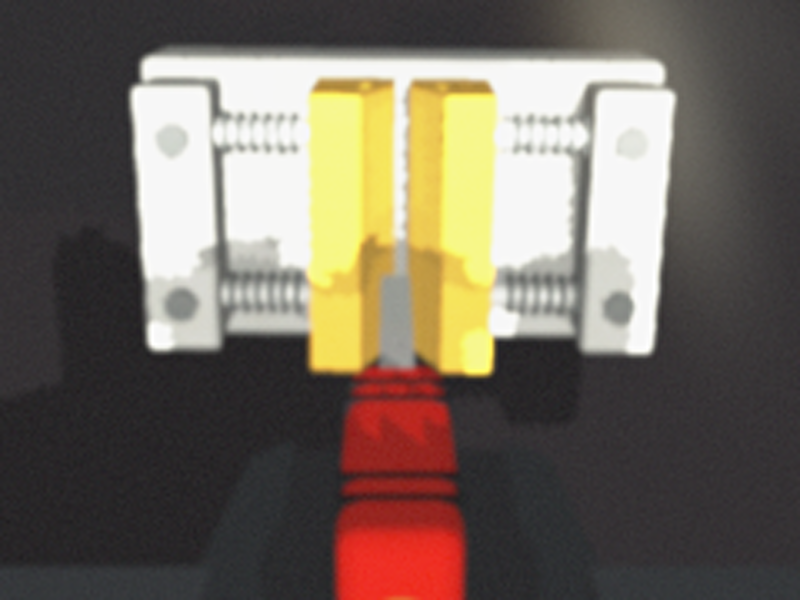

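The crop shows the blade square to the jaws, with its tip at (396,275). The jaw-top corners are at (310,95), (493,95), (310,370) and (493,375), and the inner edges at columns 361 and 441. Now the offset.

```bash
python3 - <<'E'
import numpy as np,pickle
from rig import bot
from h import *
s,w=pickle.load(open('w3.pkl','rb')); e=bot.sense()['ee_pos']; print(e)
f=lambda p,z: ray(w['K'],w['T'],np.array(p)/3.3333+[160,120],z)[:,:2]
J=f([(310,95),(360,95),(363,372),(310,370),(442,95),(493,95),(493,375),(440,372)],70); v=J.mean(0)
z=s['ee_pos'][2]-91.7
tip=f([(380,277),(412,277)],z).mean(0)
print('vice',v,J.round(1).tolist(),'tip centre line, far edge',tip)
a=np.radians(20); X=np.array([np.cos(a),np.sin(a)]); Y=np.array([-np.sin(a),np.cos(a)])
print('TCP rel vice in vice axes',(s['ee_pos'][:2]-v)@np.c_[X,Y],'tip far edge rel vice',(tip-v)@np.c_[X,Y])
for a_,b in((3,0),(2,1),(7,4),(6,5)): u=J[b]-J[a_]; print(np.linalg.norm(u).round(1),np.degrees(np.arctan2(-u[0],u[1])).round(1))
E
```

```text
[536.32084186 250.37427129 235.07817736]
vice [539.53255834 236.32847781] [[502.2, 265.8], [514.9, 270.5], [543.1, 194.4], [528.3, 189.6], [535.7, 278.2], [548.6, 283.0], [579.2, 206.8], [564.3, 202.3]] tip centre line, far edge [533.93309534 247.87169634]
TCP rel vice in vice axes [-1.11611732  4.5396595 ] tip far edge rel vice [-1.31376081 12.76220641]
80.6 18.9
81.2 20.3
81.1 20.6
82.1 21.9
```

```bash
python3 -m pendant '[[[0,0,0],[0,0,0],0],[[0,0,0],[0,0,-1],0],[[0,0,0],[0,0,-2],0],[[0,0,0],[0,0,-3],0],[[0,0,0],[0,0,-4],0],[[0,0,0],[0,0,-5],0],[[0,0,0],[0,0,-6],0],[[0,0,0],[0,0,-6],0],[[0,0,0],[0,0,-6],0],[[0,0,0],[0,0,-6],0]]'
python3 - <<'E'
from rig import bot,vision
import numpy as np,cv2,pickle
from scipy.spatial.transform import Rotation as Ro
s=bot.sense(); w=vision.camera('wrist'); sd=vision.camera('side')
T=np.eye(4); T[:3,:3]=Ro.from_euler('xyz',s['orientation'],degrees=True).as_matrix(); T[:3,3]=s['ee_pos']; w['T']=T@w['hand_eye']
pickle.dump((s,w,sd),open('w4.pkl','wb')); print(s['ee_pos'],s['orientation'],s['contact_force'],bot.sense()['ee_pos'])
a=cv2.resize(w['color'][130:300,170:400],(800,591),interpolation=2)
cv2.imwrite('pics/w4c.png',a[:,:,::-1])
E
```

```text
time_s: 7.25
ee_pos: [539.1, 236.5, 176.2]
orientation: [179.9, -0.0, 110.0]
contact_force: [0.2, 0.2, -0.4]
gripper_width: 15.7
gripper_force: 44.9
[539.07000511 236.46550291 176.16694507] [ 1.79938306e+02 -6.03910172e-03  1.09991947e+02] [ 0.23585453  0.19148853 -0.42726252] [539.03282549 236.55201596 176.26234975]
```

View pics/w4c.png

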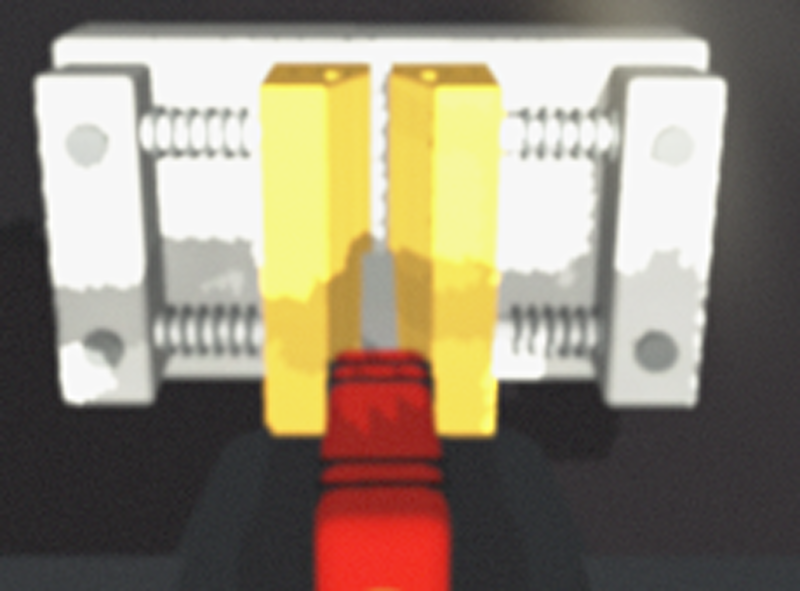

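Settled now. The tip's far edge is at about (378,238), and the jaw-top corners are at (264,85), (497,85), (497,435) and (266,435).

```bash
python3 - <<'E'
import numpy as np,pickle
from h import *
s,w,sd=pickle.load(open('w4.pkl','rb'))
f=lambda p,z: ray(w['K'],w['T'],np.array(p)/3.4783+[170,130],z)[:,:2]
J=f([(264,85),(328,85),(327,435),(266,435),(434,85),(497,85),(497,435),(434,435)],70); v=J.mean(0)
a=np.radians(20); M=np.array([[np.cos(a),-np.sin(a)],[np.sin(a),np.cos(a)]])
print('vice',v,'TCP rel vice (vice axes)',(s['ee_pos'][:2]-v)@M)
h=s['ee_pos'][2]-91.7
for n,p,z in(('tip edge',(378,238),h),('shoulder edge',(378,350),h+55)):
    print(n,(f([p],z)[0]-s['ee_pos'][:2])@M,'rel vice',(f([p],z)[0]-v)@M)
E
```

```text
vice [539.6181016  236.65052307] TCP rel vice (vice axes) [-0.57832285  0.01359796]
tip edge [-0.03224236 11.6480323 ] rel vice [-0.61056521 11.66163026]
shoulder edge [0.06634657 9.91787567] rel vice [-0.51197628  9.93147363]
```

```bash
python3 -m pendant '[[[0,0,0],[0,0.1,-0.4],0],[[0,0,0],[0,0.1,-1],0],[[0,0,0],[0,0.1,-1.6],0],[[0,0,0],[0,0.1,-2.2],0],[[0,0,0],[0,0.1,-2.6],0],[[0,0,0],[0,0.1,-2.9],0],[[0,0,0],[0,0.1,-3.1],0],[[0,0,0],[0,0.1,-3.2],0],[[0,0,0],[0,0.1,-3.3],0],[[0,0,0],[0,0.1,-3.4],0]]'
```

```text
time_s: 8.35
ee_pos: [538.8, 237.4, 141.8]
orientation: [180.0, -0.0, 110.0]
contact_force: [0.1, -0.8, -1.6]
gripper_width: 15.3
gripper_force: 44.9
```

```bash
python3 -m pendant '[[[0,0,0],[0,0,-0.1],0],[[0,0,0],[0,0,-0.2],0],[[0,0,0],[0,0,-0.3],0],[[0,0,0],[0,0,-0.4],0],[[0,0,0],[0,0,-0.5],0],[[0,0,0],[0,0,-0.5],0],[[0,0,0],[0,0,-0.6],0],[[0,0,0],[0,0,-0.7],0],[[0,0,0],[0,0,-0.8],0],[[0,0,0],[0,0,-0.8],0]]'
```

```text
time_s: 9.35
ee_pos: [539.5, 237.7, 135.3]
orientation: [179.8, -0.0, 110.0]
contact_force: [1.3, 0.8, 8.4]
gripper_width: 15.6
gripper_force: 44.9
```

```bash
python3 -m pendant '[[[0,0,0],[0,0,-0.1],0],[[0,0,0],[0,0,-0.2],0],[[0,0,0],[0,0,-0.3],0],[[0,0,0],[0,0,-0.4],0],[[0,0,0],[0,0,-0.5],0],[[0,0,0],[0,0,-0.6],0],[[0,0,0],[0,0,-0.7],0],[[0,0,0],[0,0,-0.8],0],[[0,0,0],[0,0,-0.8],0],[[0,0,0],[0,0,-0.8],0]]'
```

```text
time_s: 10.35
ee_pos: [539.5, 237.7, 127.0]
orientation: [179.9, -0.0, 110.0]
contact_force: [-0.4, -0.1, 7.6]
gripper_width: 15.4
gripper_force: 44.9
```

```bash
python3 -m pendant '[[[0,0,0],[0,0,-0.05],0],[[0,0,0],[0,0,-0.1],0],[[0,0,0],[0,0,-0.15],0],[[0,0,0],[0,0,-0.2],0],[[0,0,0],[0,0,-0.25],0],[[0,0,0],[0,0,-0.3],0],[[0,0,0],[0,0,-0.35],0],[[0,0,0],[0,0,-0.4],0],[[0,0,0],[0,0,-0.4],0],[[0,0,0],[0,0,-0.4],0]]'
```

```text
time_s: 11.35
ee_pos: [539.6, 237.7, 123.1]
orientation: [179.9, -0.0, 110.0]
contact_force: [-0.7, -0.7, 8.3]
gripper_width: 16.1
gripper_force: 44.9
```

```bash
python3 -m pendant '[[[0,0,0],[0,0,-0.03],0],[[0,0,0],[0,0,-0.05],0],[[0,0,0],[0,0,-0.07],0],[[0,0,0],[0,0,-0.1],0],[[0,0,0],[0,0,-0.1],0],[[0,0,0],[0,0,-0.1],0],[[0,0,0],[0,0,-0.1],0],[[0,0,0],[0,0,-0.1],0],[[0,0,0],[0,0,-0.1],0],[[0,0,0],[0,0,-0.1],0]]'
```

```text
time_s: 12.35
ee_pos: [539.6, 237.7, 122.1]
orientation: [179.8, -0.0, 110.0]
contact_force: [-0.6, -0.6, 7.5]
gripper_width: 15.3
gripper_force: 44.9
```

Still only drag; continue in small steps until the force climbs.

```bash
python3 -m pendant '[[[0,0,0],[0,0,-0.03],0],[[0,0,0],[0,0,-0.05],0],[[0,0,0],[0,0,-0.07],0],[[0,0,0],[0,0,-0.1],0],[[0,0,0],[0,0,-0.1],0],[[0,0,0],[0,0,-0.1],0],[[0,0,0],[0,0,-0.1],0],[[0,0,0],[0,0,-0.1],0],[[0,0,0],[0,0,-0.1],0],[[0,0,0],[0,0,-0.1],0]]'
```

```text
time_s: 13.35
ee_pos: [539.7, 237.7, 121.6]
orientation: [179.8, -0.0, 110.0]
contact_force: [-0.9, -0.8, 11.9]
gripper_width: 15.4
gripper_force: 44.9
```

```bash
python3 -m pendant '[[[0,0,0],[0,0,-0.03],0],[[0,0,0],[0,0,-0.05],0],[[0,0,0],[0,0,-0.07],0],[[0,0,0],[0,0,-0.1],0],[[0,0,0],[0,0,-0.1],0],[[0,0,0],[0,0,-0.1],0],[[0,0,0],[0,0,-0.1],0],[[0,0,0],[0,0,-0.1],0],[[0,0,0],[0,0,-0.1],0],[[0,0,0],[0,0,-0.1],0]]'
```

```text
time_s: 14.35
ee_pos: [539.9, 237.8, 121.5]
orientation: [179.8, -0.0, 110.0]
contact_force: [-3.8, -1.4, 19.5]
gripper_width: 15.8
gripper_force: 44.9
```

The blade stands firm: z has stopped at 121.5 while the force rose to 19.5 N. I'll relax the push, open, and then go straight up.

```bash
python3 -m pendant '[[[0,0,0],[0,0,0.05],0],[[0,0,0],[0,0,0.1],0],[[0,0,0],[0,0,0.15],0],[[0,0,0],[0,0,0.18],0],[[0,0,0],[0,0,0.18],0],[[0,0,0],[0,0,0.18],0.25],[[0,0,0],[0,0,0.18],0.4],[[0,0,0],[0,0,0.18],0.6],[[0,0,0],[0,0,0.18],0.6],[[0,0,0],[0,0,0.18],0.6]]'
```

```text
time_s: 15.35
ee_pos: [538.5, 237.3, 120.3]
orientation: [-180.0, 0.0, 110.0]
contact_force: [0.3, 1.0, -1.0]
gripper_width: 51.7
gripper_force: 0.0
```

```bash
python3 -m pendant '[[[0,0,0],[0,0,0],0.6],[[0,0,0],[0,0,0.5],0.6],[[0,0,0],[0,0,1.5],0.6],[[0,0,0],[0,0,3],0.6],[[0,0,0],[0,0,5],0.6],[[0,0,0],[0,0,7],0.6],[[0,0,0],[0,0,9],0.6],[[0,0,0],[0,0,10.5],0.6],[[0,0,0],[0,0,11],0.6],[[0,0,0],[0,0,11],0.6]]'
python3 - <<'E'
from rig import bot,vision
import numpy as np,cv2
s=bot.sense(); print(s['contact_force'],s['qd'])
w=vision.camera('wrist')['color']; t=vision.camera('side')['color']
o=np.zeros((600,800,3),np.uint8); o[:300,:400]=cv2.resize(w,(400,300)); o[:300,400:]=cv2.resize(t,(400,300)); o[300:,:400]=cv2.resize(w[110:290,160:400],(400,300)); o[300:,400:]=cv2.resize(t[90:210,140:300],(400,300))
cv2.imwrite('pics/end.png',o[:,:,::-1])
E
```

```text
time_s: 16.35
ee_pos: [539.1, 237.5, 231.6]
orientation: [179.9, -0.0, 110.0]
contact_force: [0.3, -0.6, -0.4]
gripper_width: 52.7
gripper_force: 0.0
[ 0.34702364 -0.63422557 -0.35139826] [ 0.0420671   1.65819544 -0.15555593  1.26083111  0.03016634 -0.74855158
  0.01762367]
```

View pics/end.png

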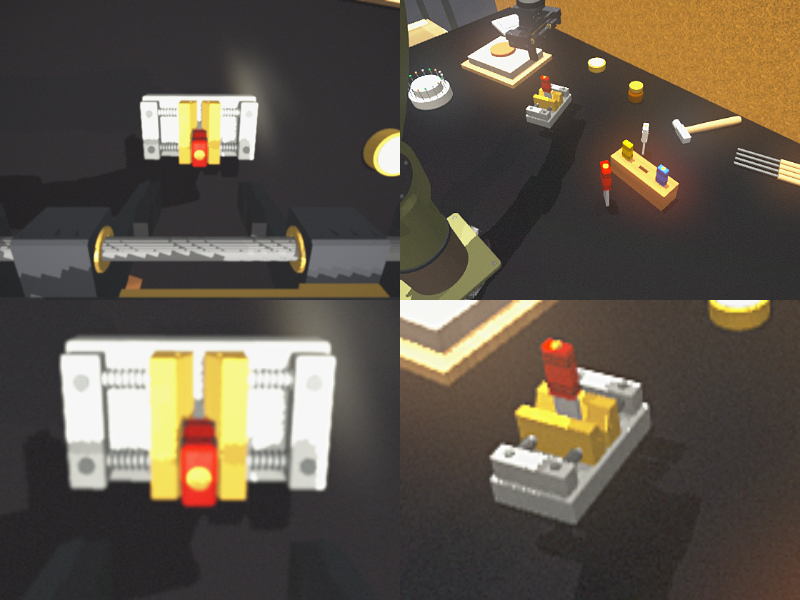

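The red blade is standing upright in the middle of the jaws at (198,478) in the lower-left crop. Yellow and blue are still in the rack and the gripper is clear, so I'll hand it in.

```bash
python3 -c "
from rig import ticket
print(ticket.close_job())"
```

```text
the job is handed in; nothing more can be done
None
```

The red blade now stands on the bottom of the vice gap at mid-length, released after a firm stop at about 20 N; blue and yellow were left in the rack, and the job was handed in at about 16.5 s.

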